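# Level the bed of a bench press with its jack foot and hold the level down on it

### The job

The base of this small bench press has to stand true before its head goes back on. Lay the spirit level flat on the bed plate, along the plate's length and near its middle, let go of it and turn the hexagonal head of the jack foot until the bubble rests between the two lines of the vial. Then press the level down on the plate from above with a steady push of about a kilogram, the bubble still between the lines, and finish while still pressing; leave the other things on the counter alone.

Things in the scene. Friction and masses are not known exactly. Their poses are not given: they have to be found in the camera images.
- level_mid (a point): Loose spirit level: aluminium bar 160 mm long (x axis), 20 wide (y), 36 high (z up), black end caps, 0.4 to 0.5 kg. This point is its centre, 18 mm above its underside. It starts upright on the counter, right of the press. A 46 mm vial lies in the middle of its top, its glass set below a clear flat top, so the whole top may be pressed. It may be laid either way round.
- bubble (a joint): Bubble (11 mm long) in the vial, as an angle: 0 = centred, 0.1 rad = 5 mm from the centre towards the level's own +x end, at most +-0.24. It drifts to the higher end, about 0.035 rad (1.75 mm) per milliradian of slope, and needs about 1 s to come to rest. Between the two lines of the vial means within +-0.03 (1.5 mm).
- bed_mid (a point): Centre of the top of the press's aluminium bed plate, 82 mm above the counter; 220 mm long (y axis), 150 mm wide (x axis), grid printed on it. The level goes along y. The white base under it stands on two locked feet with small nuts beyond the -y end and one jack foot beyond the +y end, so it tips along y only, by a few milliradians.
- hex_head (a point): Centre of the jack foot's steel hexagonal head, 34 mm across flats, 28 mm tall, 88 mm above the counter, 185 mm from the bed's middle on its +y side, 75 mm clear of the plate. Its x axis is square to a flat and turns with it. Clockwise from above raises the bed's +y end: each radian moves the bubble 1.7 mm (0.034) towards +y. 2 to 3.5 rad is needed; friction 0.12 N m holds it where it is left.
- level: The spirit level itself: origin at the centre of its underside, same axes as level_mid.
- bed: The tipping part of the press: white base with the bed plate; its origin lies between the two locked feet, 140 mm from the plate's centre on the -y side, 34 mm above the counter.
- spanner: Bystander: loose steel spanner, 190 mm long, lying left of the press.
- tin: Bystander: small open steel tin, 72 mm across, 55 mm high, beyond the press.
- spare_foot: Bystander: loose spare foot, a rubber pad 44 mm across with a 60 mm stud, standing to the right beyond the level.
- blank: Bystander: loose wooden blank 90 x 60 x 12 mm, far left of the press.
Things that resemble listed ones, but are neither listed nor needed, are in the scene too. There is more than one size of the level; the job needs the smaller.

How it is judged:
On the way, in this order (a step that is already met when the one before it is completed fails the run):
1. the level lies flat on the bed plate, along its length and near its middle, let go, and shows the bed out of true (contact force between level and bed above 1 N and contact force between the fingers and level below 0.2 N and horizontal distance between level_mid and bed_mid below 0.045 m and angle between the x axis of level_mid and the y axis of bed_mid, either way round below 0.17 rad and angle between level_mid's own z axis and vertical below 0.03 rad and (value of joint bubble above 0.05 rad or value of joint bubble below -0.05 rad)), for 0.2 s.
2. the jack foot has been turned until the bubble rests between the lines, with nothing touching the level but the bed (contact force between level and bed above 1 N and contact force between the fingers and level below 0.2 N and horizontal distance between level_mid and bed_mid below 0.045 m and angle between the x axis of level_mid and the y axis of bed_mid, either way round below 0.17 rad and value of joint bubble between -0.034 and 0.034 rad), for 0.5 s.
At the end, for the whole second after the job is handed in: The level lies flat on the plate, within 45 mm of its centre and 10 degrees of its length; the fingers press it so that it bears on the plate with 8 to 32 N, its own 4 N included; the bubble is within 1.7 mm of centre; all through the final second, still pressing (contact force between the fingers and level above 3 N and contact force between level and bed between 8 and 32 N and horizontal distance between level_mid and bed_mid below 0.045 m and angle between the x axis of level_mid and the y axis of bed_mid, either way round below 0.17 rad and angle between level_mid's own z axis and vertical below 0.03 rad and value of joint bubble between -0.034 and 0.034 rad); the arm keeps its last pose, push and grip.
It fails at once if a bystander was moved more than 40 mm (distance of any of spanner, tin, spare_foot, blank from where it was at the start of the episode above 0.04 m).
It also fails if it takes over 72 s, if anything falls off the work surface, if the arm or the gripper's body presses on something with over 40 N, if the wrist force passes 120 N, or if a joint passes its speed limit or range.

### The arm

A 6-joint arm with a two-finger parallel gripper is mounted at the origin on the work surface. World frame = base frame: x ahead of the robot, y to its left, z up, the work surface at z = 0. Lengths are in m, angles in rad, forces in N, time in s.
With the tool pointing down it reaches from about 0.25 to 0.775 m from the base axis. Payload 4 kg.
Tool frame: the origin (TCP) lies at the very end of the fingers, on their centre line; the grasp point (between the pads) lies 19 mm behind it; z points along the fingers, y is the direction in which the jaws open and shut (so a half turn about z gives the same grasp; the last joint's range is limited). The gripper opens to 94 mm and grips with 3 to 60 N. Pads are 16 mm wide; open, the fingers measure 119 mm over their backs; the gripper's body (75 mm by 177 mm) begins 78 mm behind the grasp point.
Start: joints at [1.181, 0.087, 1.371, -0, 1.684, -0.103], TCP at [0.156, 0.528, 0.206] pointing down, gripper open.
Joint ranges: [-3.1, 3.1], [-0.76, 2.03], [0.27, 2.55], [-1.08, 4.22], [0.17, 2.65], [-2.57, 2.57]. Speed limits (rad/s): [2.79, 2.79, 3.14, 3.14, 3.14, 3.14].

### API

Orientations are given as [roll, pitch, yaw] about the fixed x, y, z axes, in that order (R = Rz(yaw) Ry(pitch) Rx(roll)).
In Python, from bench import robot, snapshot, models gives the robot as it stands.
- The arm moves only by the tool arm_command, never from a script. Its argument "commands" is text: rows parted by semicolons, each of 7 numbers parted by spaces: the shift along the tool's x, y, z in mm, then the turn, a rotation vector about the tool's x, y, z in degrees, then the opening, from 0 (shut) to 1 (fully open). In form: tx ty tz rx ry rz hand; .... A call has 1 to 12 rows; each row shifts and turns the pose as measured when the row begins, along the tool's axes as they then stand; what a row does not reach is not made up. A row lasts 1/8 s, in which the tool goes at most 62.5 mm and 10.7 degrees, less where a joint would pass 70% of its speed; a pose out of reach is approached as far as the arm can. A call is refused whole if a number of a shift passes 62.5 or a number of a turn 10.7, either way. A call with a gripper value outside its range is refused whole. The fingers move at their own pace and stop on an object; the grip force is fixed at half the most. Time passes only in rows, so rows that do not move let the fingers close. It gives the time, the measured TCP pose, the force and the opening at its end, in the units of the state.
- robot.get_obs(): the state, without advancing time (a new reading comes with each control period).
- snapshot(name): name is "scene" or "top"; returns a dict with "img" (400x640x3 uint8, blue, green, red), "camera_matrix" (3x3 intrinsics, pixels), "origin" and "rotation" of the camera in the world. Camera axes: x right, y down, z forward; pixel columns grow to the right and rows downward; lengths in m; the calibration is good to about 2 mm. A picture is of the moment at which its call begins. There is no depth.
- robot.close_job(): hands the job in, once; it reports no verdict.
Trained networks look in a picture, given as the dict that the camera call returned (one of the last four; its "shot" number tells which), for a name from the list of things; names that differ only in an ending like _2 or _b are one class to them, and where a whole thing is asked for, a point or a joint stands for the part that bears it (a point fixed in the world has none). Each returns a list of dicts, best first, with "conf" (0 to 1); they miss things now and then, are a little off and sometimes report something else, mostly with a low value. They report only what shows in the picture. A call takes as long as a camera call. They do not tell look-alikes from the thing itself.
- models.spot_in(query, picture): "bbox" ([left, top, width, height] as shares, 0 to 1, of the picture: columns of its width, rows of its height, round what is visible of it).
- models.tip_of(query, picture): "centre" ([column, row] as shares, 0 to 1, of the picture: columns of its width, rows of its height: a listed point, or the origin of a listed thing).
The state is a dict: "time": time; "joint_positions": joint angles; "qvel": joint speeds; "joint_torque": joint torques, N m; "tool_pos": TCP position; "ee_rot": TCP orientation; "wrist_force": force on the tool from outside, world axes, zero at the start; "wrist_torque": the same for the moment, N m; "width": finger opening in m.
Only numpy, scipy, OpenCV 4.12 (cv2) and the standard library are available. Lean on these libraries where they do the work, as an engineer would, in place of code of your own. Each camera call takes 0.05 s, during which the arm holds its last target. There are 200 camera calls.

## Working session

There is one attempt and no reset: what is moved stays moved. The work goes in short steps, Python scripts to look and compute and a tool call to move; the robot and the scene stay as the last step left them, time stands still between calls to the robot, and variables do not carry over. Pictures are saved under pics/ and viewed, about 8 in all and at most 12, crops included, and the job is handed in when it is done.

Besides the shell and the picture viewer there is one more tool, called after "Request:" as name(argument=value, ...), one argument or row to a line, values as JSON. arm_command: Moves the arm, as the interface text tells. Its arguments: {"type":"object","properties":{"commands":{"type":"string"}},"required":["commands"]}

```bash
ls; mkdir -p pics
cat > h.py <<'E'
import numpy as np,cv2
from bench import robot,snapshot,models
def ray(p,uv):
    K=np.array(p["camera_matrix"]);R=np.array(p["rotation"]);o=np.array(p["origin"])
    return o,R@np.linalg.solve(K,[uv[0],uv[1],1.])
def onz(p,uv,z):
    o,d=ray(p,uv);return o+d*(z-o[2])/d[2]
def proj(p,X):
    K=np.array(p["camera_matrix"]);R=np.array(p["rotation"]);o=np.array(p["origin"])
    c=K@(R.T@(np.array(X)-o));return c[:2]/c[2]
def find(p,q,f="tip_of",n=4):
    r=getattr(models,f)(q,p);out=[]
    for d in r[:n]:
        if f=="tip_of":out.append((round(d["conf"],2),np.round(np.array(d["centre"])*[640,400],1)))
        else:out.append((round(d["conf"],2),np.round(np.array(d["bbox"])*[640,400,640,400],0)))
    return out
E
python3 - <<'E'
from h import *
o=robot.get_obs();print({k:np.round(v,3) for k,v in o.items()})
for n in("scene","top"):
    p=snapshot(n);cv2.imwrite(f"pics/{n}0.png",p["img"]);print(n,np.round(p["origin"],3),np.round(p["rotation"],3).tolist(),np.round(p["camera_matrix"],0).tolist())
    for q,z in(("level_mid",.018),("bed_mid",.082),("hex_head",.088),("tin",0),("spare_foot",0),("spanner",0)):
        print(q,[(c,uv,np.round(onz(p,uv,z)[:2],3)) for c,uv in find(p,q)])
E
```

```text
pics
{'time': np.float64(0.0), 'joint_positions': array([ 1.181,  0.088,  1.372, -0.   ,  1.684, -0.103]), 'qvel': array([-0.001, -0.   , -0.001,  0.   ,  0.   , -0.001]), 'joint_torque': array([ 1.0000e-03, -3.4017e+01, -3.0243e+01,  7.2000e-02,  3.3000e-02,
       -0.0000e+00]), 'tool_pos': array([0.155, 0.527, 0.204]), 'ee_rot': array([-3.139, -0.   ,  2.855]), 'wrist_force': array([ 0.751, -0.849, -0.499]), 'wrist_torque': array([-0.029,  0.001, -0.019]), 'width': np.float64(0.094)}
scene [ 1.469 -0.35   0.881] [-2.226, -0.002, 1.193] [[492.0, 0.0, 310.0], [0.0, 492.0, 196.0], [0.0, 0.0, 1.0]]Traceback (most recent call last):
  File "<stdin>", line 6, in <module>
  File "h.py", line 7, in onz
    o,d=ray(p,uv);return o+d*(z-o[2])/d[2]
                                      ~^^^
IndexError: invalid index to scalar variable.
```

```bash
sed -i 's/R=np.array(p\["rotation"\])/R=Rot.from_euler("xyz",p["rotation"]).as_matrix()/; 1a from scipy.spatial.transform import Rotation as Rot' h.py
python3 - <<'E'
from h import *
for n in("scene","top"):
    p=snapshot(n);cv2.imwrite(f"pics/{n}0.png",p["img"]);print(n,np.round(p["origin"],3),np.round(p["rotation"],3))
    for q,z in(("level_mid",.018),("bed_mid",.082),("hex_head",.088),("tin",0),("spare_foot",0),("spanner",0),("blank",0)):
        print(q,[(c,uv,np.round(onz(p,uv,z)[:2],3)) for c,uv in find(p,q)])
a=cv2.imread("pics/scene0.png");b=cv2.imread("pics/top0.png")
cv2.imwrite("pics/ab.png",cv2.resize(np.vstack([a,b]),(480,600),interpolation=cv2.INTER_AREA))
E
```

```text
scene [ 1.469 -0.35   0.881] [-2.226e+00 -2.000e-03  1.193e+00]
level_mid [(0.98, array([180.5, 253.7]), array([ 0.528, -0.322])), (0.67, array([176.8, 192.4]), array([ 0.27 , -0.288])), (0.61, array([180.5, 308.1]), array([ 0.701, -0.352]))]
bed_mid [(0.97, array([322.2, 214.8]), array([0.588, 0.035])), (0.25, array([182.3, 306.9]), array([ 0.756, -0.348]))]
hex_head [(0.75, array([382., 188.]), array([0.55 , 0.226]))]
tin [(0.78, array([300.2, 308.1]), array([ 0.784, -0.1  ]))]
spare_foot [(0.88, array([182. , 308.1]), array([ 0.686, -0.349]))]
spanner [(0.92, array([395.4, 180.4]), array([0.428, 0.347]))]
blank []
top [0.458 0.031 1.11 ] [-3.075  0.005 -1.567]
level_mid [(0.98, array([425.8, 284.6]), array([ 0.276, -0.274])), (0.76, array([437. , 195.3]), array([ 0.54 , -0.311]))]
bed_mid [(0.78, array([318.8, 181.5]), array([0.573, 0.042])), (0.24, array([449.7, 148.3]), array([ 0.669, -0.329]))]
hex_head [(0.48, array([254.6, 191.8]), array([0.543, 0.222]))]
tin [(0.89, array([365.4, 117.7]), array([ 0.78, -0.1 ]))]
spare_foot [(0.66, array([320.7, 180.2]), array([0.586, 0.037])), (0.48, array([448.5, 145.7]), array([ 0.694, -0.355]))]
spanner [(0.72, array([251.5, 192.3]), array([0.548, 0.248])), (0.61, array([216. , 226.7]), array([0.443, 0.354]))]
blank [(0.94, array([209.4, 158.8]), array([0.651, 0.379]))]
```

View pics/top0.png

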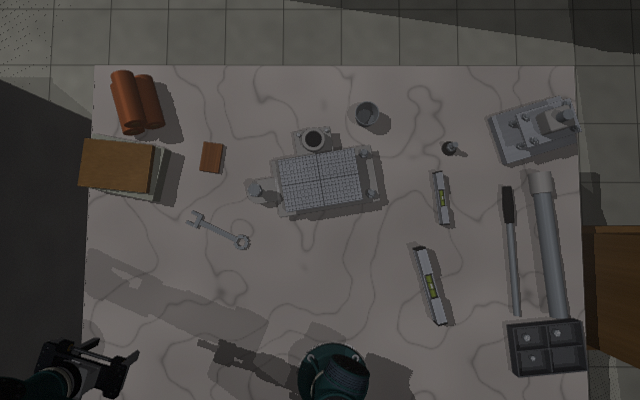

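View pics/scene0.png

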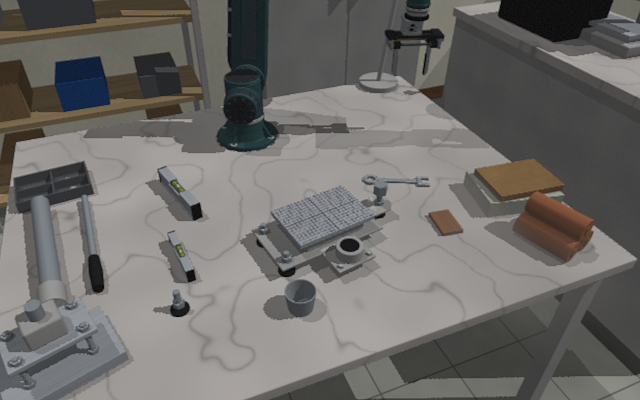

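The two level candidates in the top view are the long one at (430,286) and the short one at (441,198). The short one is the one I need; I'll check its length. The hex head is at (255,190), the bed at (320,181), the tin at (366,115), the spare foot at (449,148) and the spanner at (217,230). The flange at (313,140) and the feet nuts look similar but aren't needed.

Run:
```python
from h import *
p=snapshot("top");s=snapshot("scene")
a=cv2.resize(p["img"][160:235,410:470],(480,600),interpolation=cv2.INTER_CUBIC)
b=cv2.resize(p["img"][170:215,235:275],(320,360),interpolation=cv2.INTER_CUBIC)
c=cv2.resize(s["img"][225:285,155:208],(320,240))
cv2.imwrite("pics/c1.png",np.hstack([a,np.vstack([b,c[:240]])]))
print(p["camera_matrix"])
for q in[(437,170),(447,224),(417,247),(443,325)]:print(onz(p,q,.036)[:2])
# plate corners guess
for q in[(273,158),(361,149),(367,205),(280,216)]:print(onz(p,q,.082)[:2])
```

```text
[[365.66510926   0.         320.64033265]
 [  0.         365.66510926 197.77104188]
 [  0.           0.           1.        ]]
[ 0.61335494 -0.30672905]
[ 0.45433278 -0.33318361]
[ 0.38713768 -0.24463276]
[ 0.16487908 -0.31618547]
[0.6395726  0.17222408]
[ 0.66614285 -0.07766854]
[ 0.50693124 -0.09397955]
[0.47510462 0.1504784 ]
```

View pics/c1.png

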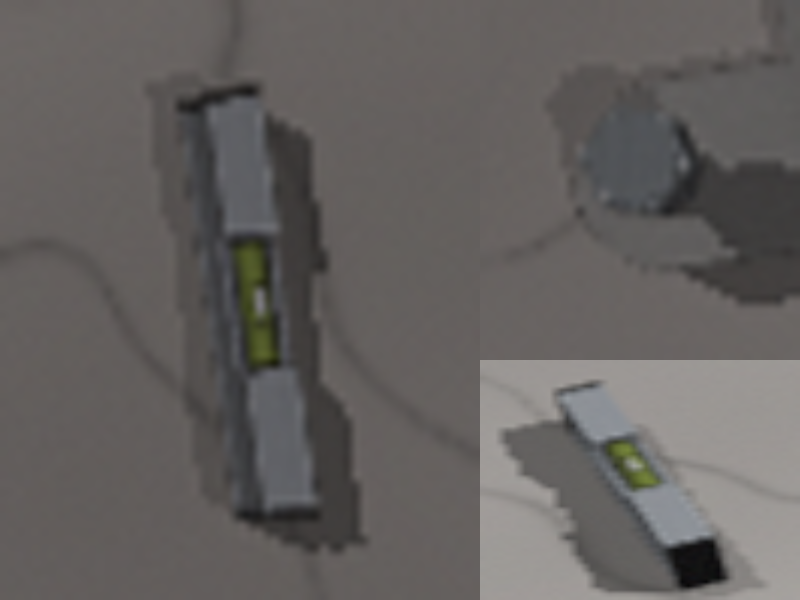

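Run:
```python
from h import *
p=snapshot("top");s=snapshot("scene")
for q,z in[((439.4,171.9),.036),((445.9,223.5),.036),((442.6,197.7),.036),((255,189.7),.102)]:print(q,np.round(onz(p,q,z),3))
for n,P in(("top",p),("scene",s)):
    g=cv2.cvtColor(P["img"],6).astype(np.float32)
    v=cv2.GaussianBlur(abs(g-cv2.GaussianBlur(g,(0,0),2)),(0,0),2)
    m=(v>np.percentile(v,97)*1.0).astype(np.uint8)
    print(n,np.percentile(v,[90,95,97,99]))
a=cv2.resize(p["img"][135:225,240:385],(800,497),interpolation=cv2.INTER_CUBIC)
cv2.imwrite("pics/c2.png",cv2.convertScaleAbs(a,alpha=1.6))
```

```text
(439.4, 171.9) [ 0.608 -0.314  0.036]
(445.9, 223.5) [ 0.456 -0.33   0.036]
(442.6, 197.7) [ 0.531 -0.322  0.036]
(255, 189.7) [0.547 0.218 0.102]
top [ 7.36416764  9.29938464 10.63569268 13.6745888 ]
scene [10.65673447 13.23295493 15.06336032 19.01725494]
```

View pics/c2.png

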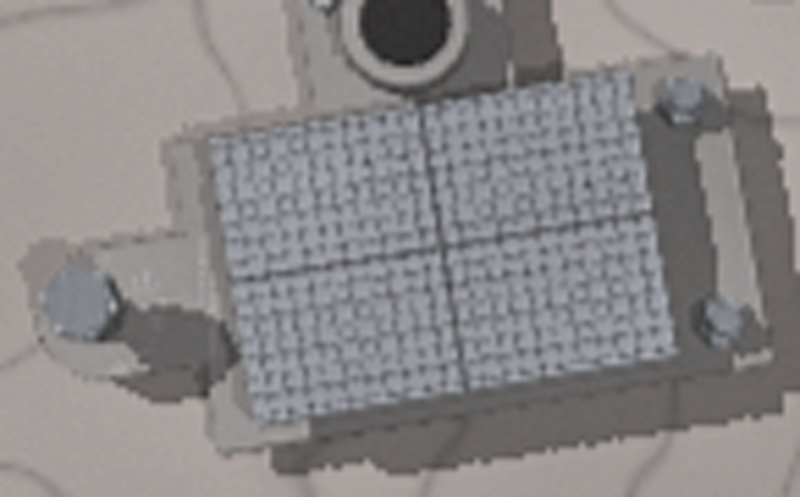

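```bash
cat >> h.py <<'E'
def plan(target,yaw=None,n=None,hand=1.0,roff=1):
    """rows (tool axes) from measured pose to target pos, tool down at yaw; prints rows"""
    o=robot.get_obs();x=np.array(o["tool_pos"]);R=Rot.from_euler("xyz",o["ee_rot"])
    yaw=o["ee_rot"][2] if yaw is None else yaw
    T=Rot.from_euler("xyz",[np.pi,0,yaw]);d=np.array(target)-x
    rv=(R.inv()*T).as_rotvec()
    k=n or int(max(np.ceil(np.linalg.norm(d)*1e3/55),np.ceil(np.degrees(np.linalg.norm(rv))/10),1))
    rows=[]
    for i in range(k):
        Ri=R*Rot.from_rotvec(rv*i/k)
        rows.append(" ".join(f"{v:.{roff}f}" for v in np.r_[Ri.inv().apply(d/k*1e3),np.degrees(rv/k)])+f" {hand}")
    print("dist",np.round(d,4),"turn deg",np.round(np.degrees(rv),1),"t",o["time"],k);print("; ".join(rows))
def state():
    o=robot.get_obs();print({k:np.round(o[k],4).tolist() for k in("time","tool_pos","ee_rot","wrist_force","width")})
E
python3 - <<'E'
from h import *
p=snapshot("top")
f=lambda u,v:(240+u/5.517,135+v/5.517)
c=onz(p,f(443,245),.082);a=onz(p,f(232,280),.082);b=onz(p,f(650,212),.082);h=onz(p,f(80,305),.102)
print("bed",c,"axis yaw",np.degrees(np.arctan2(*(a-b)[:2][::-1])),np.linalg.norm(a-b),"hex",h,"d",np.linalg.norm((h-c)[:2]),np.degrees(np.arctan2(*(h-c)[:2][::-1])))
plan([.531,-.322,.16],np.pi+.105)
E
```

```text
bed [0.57887297 0.03765006 0.082     ] axis yaw 99.48023751342602 0.21703129942250976 hex [0.54564213 0.21961044 0.102     ] d 0.18496991449056874 100.34968790075928
dist [ 0.3754 -0.8495 -0.0455] turn deg [  0.    0.  -22.5] t 1.15 17
-35.3 -41.7 2.7 0.0 0.0 -1.3 1.0; -34.3 -42.5 2.7 0.0 0.0 -1.3 1.0; -33.4 -43.3 2.7 0.0 0.0 -1.3 1.0; -32.4 -44.0 2.7 0.0 0.0 -1.3 1.0; -31.3 -44.8 2.7 0.0 0.0 -1.3 1.0; -30.3 -45.5 2.7 0.0 0.0 -1.3 1.0; -29.2 -46.2 2.7 0.0 0.0 -1.3 1.0; -28.2 -46.8 2.7 0.0 0.0 -1.3 1.0; -27.1 -47.5 2.7 0.0 0.0 -1.3 1.0; -26.0 -48.1 2.7 0.0 0.0 -1.3 1.0; -24.9 -48.7 2.7 0.0 0.0 -1.3 1.0; -23.7 -49.2 2.7 0.0 0.0 -1.3 1.0; -22.6 -49.7 2.7 0.0 0.0 -1.3 1.0; -21.4 -50.3 2.7 0.0 0.0 -1.3 1.0; -20.3 -50.7 2.7 0.0 0.0 -1.3 1.0; -19.1 -51.2 2.7 0.0 0.0 -1.3 1.0; -17.9 -51.6 2.7 0.0 0.0 -1.3 1.0
```

Request:
arm_command(
  commands="-35 -42 0 0 0 -1.3 1; -34 -42.5 0 0 0 -1.3 1; -33 -43 0 0 0 -1.3 1; -32 -44 0 0 0 -1.3 1; -31 -45 0 0 0 -1.3 1; -30 -45.5 0 0 0 -1.3 1; -29 -46 0 0 0 -1.3 1; -28 -47 0 0 0 -1.3 1; -27 -47.5 0 0 0 -1.3 1; -26 -48 0 0 0 -1.3 1; -25 -48.5 0 0 0 -1.3 1; -24 -49 0 0 0 -1.3 1",
)

```text
time: 2.65
tool_pos: [0.4283, -0.0856, 0.208]
ee_rot: [3.14, 0.012, -3.139]
wrist_force: [0.4, 0.8, 0.5]
width: 0.094
```

```bash
python3 -c "
from h import *
state();plan([.531,-.322,.12],np.pi+.105)"
```

```text
{'time': 2.65, 'tool_pos': [0.4283, -0.0856, 0.208], 'ee_rot': [3.1402, 0.0125, -3.1389], 'wrist_force': [0.4302, 0.7519, 0.5445], 'width': 0.094}
dist [ 0.1027 -0.2364 -0.088 ] turn deg [ 0.   0.7 -5.9] t 2.65 5
-20.2 -47.4 17.8 0.0 0.1 -1.2 1.0; -19.3 -47.8 17.7 0.0 0.1 -1.2 1.0; -18.3 -48.1 17.7 0.0 0.1 -1.2 1.0; -17.4 -48.5 17.7 0.0 0.1 -1.2 1.0; -16.4 -48.8 17.6 0.0 0.1 -1.2 1.0
```

Request:
arm_command(
  commands="-21 -48 17.8 0 0.1 -1.2 1; -20 -48 17.8 0 0.1 -1.2 1; -19 -49 17.8 0 0.1 -1.2 1; -18 -49 17.8 0 0.1 -1.2 1; -17 -49 17.8 0 0.1 -1.2 1; 0 0 0 0 0 0 1",
)

```text
time: 3.4
tool_pos: [0.5386, -0.3364, 0.1163]
ee_rot: [3.14, 0.006, -3.036]
wrist_force: [0.2, 0.8, 0.3]
width: 0.0941
```

```bash
python3 -c "
from h import *
state();plan([.531,-.322,.007],np.pi+.105)
p=snapshot('scene');i=p['img'].copy()
for X in[(.608,-.314,.036),(.456,-.330,.036),(.531,-.322,.036),robot.get_obs()['tool_pos']]:
  u=proj(p,X);print(u);cv2.circle(i,(int(u[0]+.5),int(u[1]+.5)),1,(0,0,255),-1)
a=cv2.resize(i[140:300,110:260],(562,600),interpolation=cv2.INTER_CUBIC);cv2.imwrite('pics/d1.png',a)
"
```

```text
{'time': 3.4, 'tool_pos': [0.5386, -0.3364, 0.1163], 'ee_rot': [3.1401, 0.006, -3.0363], 'wrist_force': [0.2406, 0.7702, 0.3274], 'width': 0.0941}
dist [-0.0076  0.0144 -0.1093] turn deg [0.1 0.3 0. ] t 3.4 3
2.2 5.0 36.4 0.0 0.1 0.0 1.0; 2.2 5.0 36.4 0.0 0.1 0.0 1.0; 2.1 5.0 36.4 0.0 0.1 0.0 1.0
[188.5701213  269.50600192]
[171.2881423  231.15052256]
[179.47698497 249.21847114]
[168.86768704 227.3471424 ]
```

View pics/d1.png

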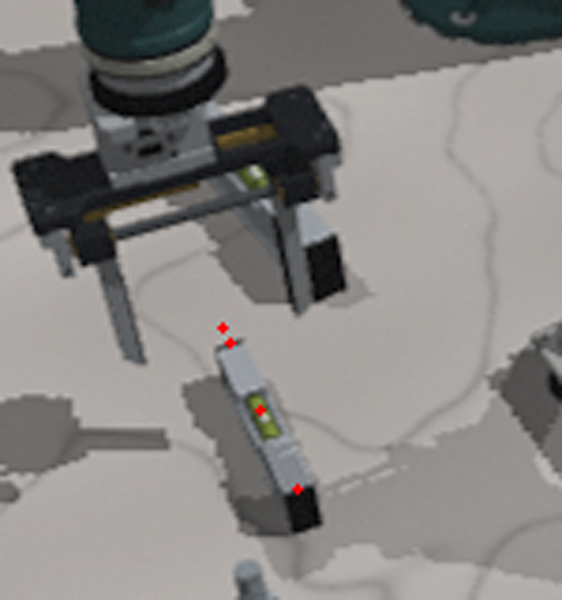

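The short level lies under the projected marks, about 3 mm along x. I'll descend there.

Request:
arm_command(
  commands="1 5 36 0 0.1 0 1; 1 5 36 0 0.1 0 1; 0 4 36 0 0.1 0 1; 0 0 0 0 0 0 1",
)

```text
time: 3.95
tool_pos: [0.5383, -0.3179, 0.015]
ee_rot: [-3.137, 0.011, -3.032]
wrist_force: [0.1, 0.4, 1.0]
width: 0.0937
```

```bash
python3 -c "
from h import *
state();plan([.534,-.322,.007],np.pi+.105)"
```

```text
{'time': 3.95, 'tool_pos': [0.5383, -0.3179, 0.015], 'ee_rot': [-3.1368, 0.0108, -3.0321], 'wrist_force': [0.1442, 0.4038, 0.9831], 'width': 0.0937}
dist [-0.0043 -0.0041 -0.008 ] turn deg [-0.3  0.6  0.3] t 3.95 1
4.8 -3.5 8.0 -0.3 0.6 0.3 1.0
```

Request:
arm_command(
  commands="3 -4 7 -0.3 0.6 0 1; 0 0 0 0 0 0 1; 0 0 0 0 0 0 0.3; 0 0 0 0 0 0 0; 0 0 0 0 0 0 0; 0 0 0 0 0 0 0; 0 0 0 0 0 0 0; 0 0 0 0 0 0 0",
)

```text
time: 4.95
tool_pos: [0.5396, -0.3248, 0.0165]
ee_rot: [-3.133, 0.01, -3.031]
wrist_force: [0.4, 0.8, 0.1]
width: 0.0376
```

```bash
python3 -c "
from h import *
state()"
```

```text
{'time': 4.95, 'tool_pos': [0.5396, -0.3248, 0.0165], 'ee_rot': [-3.1332, 0.0097, -3.0314], 'wrist_force': [0.3728, 0.8227, 0.104], 'width': 0.0376}
```

Request:
arm_command(
  commands="2 0 9 -0.5 0.6 0.2 0.4; 0 0 2 0 0 0 0; 0 0 0 0 0 0 0; 0 0 0 0 0 0 0; 0 0 0 0 0 0 0",
)

```text
time: 5.58
tool_pos: [0.5373, -0.3239, 0.0041]
ee_rot: [3.138, -0.002, -3.035]
wrist_force: [-0.4, 1.3, 0.1]
width: 0.0198
```

```bash
python3 -c "
from h import *
state()"
```

```text
{'time': 5.575, 'tool_pos': [0.5373, -0.3239, 0.0041], 'ee_rot': [3.138, -0.0024, -3.035], 'wrist_force': [-0.4355, 1.3395, 0.1145], 'width': 0.0198}
```

Request:
arm_command(
  commands="0 0 -8 0 0 0 0; 0 0 -30 0 0 0 0; 0 0 -45 0 0 0 0; 0 0 -45 0 0 0 0; 0 0 -20 0 0 0 0",
)

```text
time: 6.2
tool_pos: [0.5342, -0.3234, 0.1498]
ee_rot: [3.131, -0.013, -3.036]
wrist_force: [0.5, -0.8, -3.4]
width: 0.0197
```

```bash
python3 -c "
from h import *
state();plan([.579,.038,.16],1.745,hand=0,n=10)"
```

```text
{'time': 6.2, 'tool_pos': [0.5342, -0.3234, 0.1498], 'ee_rot': [3.131, -0.0134, -3.0357], 'wrist_force': [0.5026, -0.7552, -3.4318], 'width': 0.0197}
dist [0.0448 0.3614 0.0102] turn deg [-0.1 -1.1 86.1] t 6.2 10
-8.3 35.5 -0.8 -0.0 -0.1 8.6 0; -2.9 36.3 -0.7 -0.0 -0.1 8.6 0; 2.6 36.3 -0.7 -0.0 -0.1 8.6 0; 8.0 35.5 -0.7 -0.0 -0.1 8.6 0; 13.2 33.9 -0.7 -0.0 -0.1 8.6 0; 18.2 31.6 -0.8 -0.0 -0.1 8.6 0; 22.7 28.5 -0.8 -0.0 -0.1 8.6 0; 26.7 24.8 -0.8 -0.0 -0.1 8.6 0; 30.1 20.5 -0.9 -0.0 -0.1 8.6 0; 32.8 15.8 -1.0 -0.0 -0.1 8.6 0
```

Request:
arm_command(
  commands="-8 35.5 -2 0 -0.1 8.6 0; -3 36 -2 0 -0.1 8.6 0; 2.6 36 -2 0 -0.1 8.6 0; 8 35.5 -1 0 -0.1 8.6 0; 13 34 -1 0 -0.1 8.6 0; 18 31.6 -1 0 -0.1 8.6 0; 22.7 28.5 -1 0 -0.1 8.6 0; 26.7 25 -1 0 -0.1 8.6 0; 30 20.5 -1 0 -0.1 8.6 0; 33 16 -1 0 -0.1 8.6 0; 0 0 0 0 0 0 0",
)

```text
time: 7.58
tool_pos: [0.5873, 0.0432, 0.1632]
ee_rot: [-3.136, 0.007, 1.691]
wrist_force: [-0.5, -0.7, -3.7]
width: 0.0201
```

```bash
python3 -c "
from h import *
state();plan([.579,.038,.10],1.745,hand=0)"
```

```text
{'time': 7.575, 'tool_pos': [0.5873, 0.0432, 0.1632], 'ee_rot': [-3.1363, 0.0068, 1.6909], 'wrist_force': [-0.5309, -0.6985, -3.6525], 'width': 0.0201}
dist [-0.0083 -0.0052 -0.0632] turn deg [-0.3  0.4 -3.1] t 7.575 2
-1.9 -4.3 31.6 -0.2 0.2 -1.6 0; -1.9 -4.4 31.6 -0.2 0.2 -1.6 0
```

Request:
arm_command(
  commands="-2 -4 31 -0.2 0.2 -1.6 0; -2 -4 31 -0.2 0.2 -1.6 0; 0 0 0 0 0 0 0",
)

```text
time: 7.95
tool_pos: [0.5791, 0.0355, 0.0998]
ee_rot: [3.141, 0.002, 1.751]
wrist_force: [-0.3, -0.1, -3.3]
width: 0.0205
```

```bash
python3 -c "
from h import *
state();plan([.579,.038,.0865],1.745,hand=0)"
```

```text
{'time': 7.95, 'tool_pos': [0.5791, 0.0355, 0.0998], 'ee_rot': [3.1409, 0.0025, 1.7506], 'wrist_force': [-0.3451, -0.1479, -3.2804], 'width': 0.0205}
dist [-0.0001  0.0025 -0.0133] turn deg [0.  0.1 0.3] t 7.95 1
2.5 0.3 13.3 0.0 0.1 0.3 0
```

Request:
arm_command(
  commands="2 0 10 0 0 0 0; 0 0 3 0 0 0 0; 0 0 0.5 0 0 0 0",
)

```text
time: 8.32
tool_pos: [0.581, 0.0365, 0.0889]
ee_rot: [3.136, 0.004, 1.749]
wrist_force: [-0.1, -0.8, -3.5]
width: 0.0201
```

```bash
python3 -c "
from h import *
state()"
```

```text
{'time': 8.325, 'tool_pos': [0.581, 0.0365, 0.0889], 'ee_rot': [3.1358, 0.0041, 1.7492], 'wrist_force': [-0.1351, -0.8415, -3.4849], 'width': 0.0201}
```

Request:
arm_command(
  commands="0 0 2 0.3 0.2 0 0; 0 0 1 0 0 0 0; 0 0 0.5 0 0 0 0",
)

```text
time: 8.7
tool_pos: [0.5821, 0.0365, 0.0868]
ee_rot: [3.139, 0.001, 1.749]
wrist_force: [-0.3, -0.0, -3.6]
width: 0.0198
```

```bash
python3 -c "
from h import *
state()"
```

```text
{'time': 8.7, 'tool_pos': [0.5821, 0.0365, 0.0868], 'ee_rot': [3.1385, 0.001, 1.7494], 'wrist_force': [-0.2826, -0.0257, -3.6232], 'width': 0.0198}
```

Request:
arm_command(
  commands="0 0 1.5 0 0 0 0; 0 0 1 0 0 0 0",
)

```text
time: 8.95
tool_pos: [0.5824, 0.0365, 0.0856]
ee_rot: [3.138, 0.001, 1.75]
wrist_force: [-3.1, -0.2, 3.1]
width: 0.02
```

```bash
python3 -c "
from h import *
state()"
```

```text
{'time': 8.95, 'tool_pos': [0.5824, 0.0365, 0.0856], 'ee_rot': [3.1376, 0.0013, 1.7496], 'wrist_force': [-3.0883, -0.2297, 3.1043], 'width': 0.02}
```

Request:
arm_command(
  commands="0 0 0 0 0 0 0.7; 0 0 0 0 0 0 0.7; 0 0 -1 0 0 0 0.7; 0 0 -1 0 0 0 0.7; 0 0 -30 0 0 0 0.7; 0 0 -60 0 0 0 0.7; 0 0 -10 0 0 0 0.7",
)

```text
time: 9.82
tool_pos: [0.5823, 0.0366, 0.1906]
ee_rot: [3.136, 0.002, 1.75]
wrist_force: [0.5, -0.4, 0.3]
width: 0.0658
```

```bash
python3 -c "
from h import *
state()
plan([.5456,.2196,.17],None)
t=snapshot('top');p=snapshot('scene');i=p['img'][150:260,240:420]
j=t['img'][155:205,285:355]
for q in('level_mid','bubble'):
  print(q,find(p,q),find(t,q))
cv2.imwrite('pics/e1.png',np.vstack([cv2.resize(i,(540,330),interpolation=cv2.INTER_CUBIC),cv2.resize(j,(540,386),interpolation=cv2.INTER_CUBIC)][:1]))
cv2.imwrite('pics/s1.png',p['img']);cv2.imwrite('pics/t1.png',t['img'])
"
```

```text
{'time': 9.825, 'tool_pos': [0.5823, 0.0366, 0.1906], 'ee_rot': [3.136, 0.0015, 1.7495], 'wrist_force': [0.4512, -0.4185, 0.294], 'width': 0.0658}
dist [-0.0367  0.183  -0.0206] turn deg [0.3 0.1 0. ] t 9.825 4
46.7 -0.9 5.1 0.1 0.0 0.0 1.0; 46.7 -0.9 5.1 0.1 0.0 0.0 1.0; 46.7 -0.9 5.1 0.1 0.0 0.0 1.0; 46.7 -0.9 5.1 0.1 0.0 0.0 1.0
level_mid [(0.89, array([180.3, 192.3])), (0.78, array([323.6, 204.7])), (0.49, array([300.8, 305.9]))] [(0.76, array([430.1, 283.2]))]Traceback (most recent call last):
  File "<string>", line 8, in <module>
    print(q,find(p,q),find(t,q))
            ~~~~^^^^^
  File "h.py", line 13, in find
    r=getattr(models,f)(q,p);out=[]
ValueError: it knows: bed, bed_mid, blank, hex_head, level, level_mid, spanner, spare_foot, tin
```

Request:
arm_command(
  commands="40 40 0 0 0 0 0.9; 40 40 0 0 0 0 0.9; 40 40 0 0 0 0 0.9; 40 40 0 0 0 0 0.9; 40 20 0 0 0 0 0.9; 0 0 0 0 0 0 0.9; 0 0 0 0 0 0 0.9; 0 0 0 0 0 0 0.9",
)

```text
time: 11.02
tool_pos: [0.7176, 0.2669, 0.156]
ee_rot: [-3.099, 0.003, 1.744]
wrist_force: [0.2, -0.0, 0.1]
width: 0.0848
```

```bash
python3 -c "
from h import *
state()
S=[];T=[]
for k in range(4):
  t=snapshot('top');p=snapshot('scene');S.append(p['img'].astype(float));T.append(t['img'].astype(float))
I=np.mean(S,0).astype(np.uint8);J=np.mean(T,0).astype(np.uint8)
cv2.imwrite('pics/s1.png',I);cv2.imwrite('pics/t1.png',J)
c=proj(p,[.5823,.0366,.118]);d=proj(t,[.5823,.0366,.118]);h=proj(p,[.5456,.2196,.1]);g=proj(t,[.5456,.2196,.1])
print(c,d,h,g)
def cr(im,c,w):
  u,v=map(int,c);return cv2.convertScaleAbs(cv2.resize(im[v-w:v+w,u-w:u+w],(300,300),interpolation=cv2.INTER_CUBIC),alpha=1.4)
cv2.imwrite('pics/e1.png',np.vstack([np.hstack([cr(I,c,20),cr(J,d,20)]),np.hstack([cr(I,h,15),cr(J,g,15)])]))
"
```

```text
{'time': 11.025, 'tool_pos': [0.7176, 0.2669, 0.156], 'ee_rot': [-3.0991, 0.0029, 1.7441], 'wrist_force': [0.1777, -0.0461, 0.099], 'width': 0.0848}
[322.20572191 202.15735613] [320.61081207 176.62228793] [379.58319203 184.10567697] [254.63772215 190.36151493]
```

View pics/e1.png

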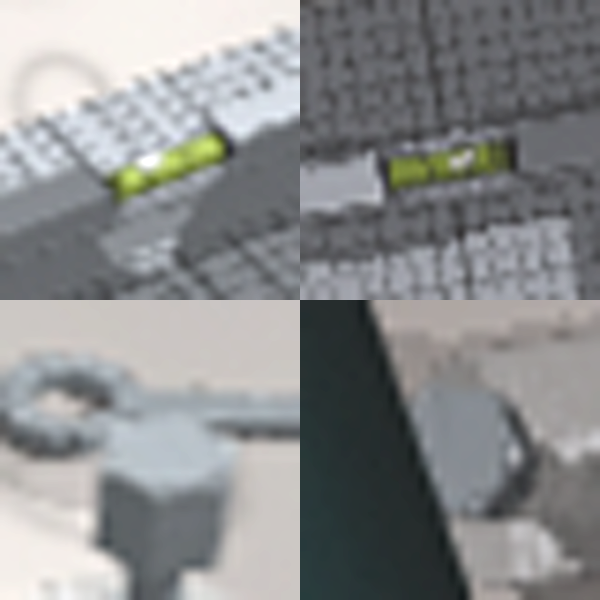

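The bubble lies towards −y, to the right in the top crop and to the left in the scene crop. So the jack needs a clockwise turn. The hex has flat normals at about 2° + 60k.

```bash
cat >> h.py <<'E'
def bubble(I,p,L=(.5823,.0366),yaw=1.7495):
    """profile along the vial; u>0 towards +y. prints 'blueness/greenness' profile"""
    u=np.arange(-26,26.1,1.)/1e3;ax=np.array([np.cos(yaw),np.sin(yaw)])
    n=np.array([-ax[1],ax[0]]);out=[]
    for z in(.114,):
        M=np.array([[proj(p,np.r_[np.array(L)+ax*a+n*b,z]) for a in u] for b in np.arange(-3,3.1,1)/1e3],np.float32)
        out=cv2.remap(I.astype(np.float32),M[...,0],M[...,1],cv2.INTER_LINEAR)
    return u*1e3,out
E
python3 -c "
from h import *
t=snapshot('top');p=snapshot('scene')
for f,q in(('pics/s1.png',p),('pics/t1.png',t)):
  I=cv2.imread(f);u,o=bubble(I,q)
  b=o[...,0].max(0);g=o[...,1].mean(0);r=(o[...,0]/(o[...,1]+1)).max(0)
  print(f);print(np.c_[u,b,g,r*100].astype(int)[::2].T)
plan([.5465,.2205,.15],np.radians(212),hand=0.9,n=12)
"
```

```text
pics/s1.png
[[-26 -24 -22 -20 -18 -16 -14 -12 -10  -8  -6  -4  -2   0   2   4   6   8
   10  12  14  16  18  20  22  24  26]
 [105 104  96  88  84  85  85  92  93  93 118 151 190 192 172 144 114  98
   97  94  89  89  92  93  85  73  57]
 [100  99  88  73  72  86 110 135 147 143 139 149 166 170 163 157 151 142
  131 128 134 142 147 150 143 115  78]
 [103 103 102 101  91  83  78  73  69  68  82  93  99 100  97  89  76  69
   72  72  67  66  67  67  63  63  65]]
pics/t1.png
[[-26 -24 -22 -20 -18 -16 -14 -12 -10  -8  -6  -4  -2   0   2   4   6   8
   10  12  14  16  18  20  22  24  26]
 [ 81  82  67  43  43  48  44  42  54  60  77 118 115 118 116  66  60  61
   61  52  49  48  46  46  48  48  43]
 [ 77  76  56  34  44  57  63  67  88  89  89 102 104 108 107  98  93  90
   80  79  88  92  92  93  93  88  54]
 [103 104 103  98  88  78  72  64  60  69  81  96  95  92  91  65  65  68
   71  73  64  58  55  53  55  59  89]]
dist [-0.1717 -0.0477 -0.0074] turn deg [  -1.6   -2.1 -112. ] t 11.525 12
-1.4 -14.7 1.2 -0.1 -0.2 -9.3 0.9; 1.0 -14.8 1.2 -0.1 -0.2 -9.3 0.9; 3.4 -14.4 1.1 -0.1 -0.2 -9.3 0.9; 5.7 -13.7 1.1 -0.1 -0.2 -9.3 0.9; 7.8 -12.6 1.0 -0.1 -0.2 -9.3 0.9; 9.8 -11.2 1.0 -0.1 -0.2 -9.3 0.9; 11.4 -9.4 0.9 -0.1 -0.2 -9.3 0.9; 12.8 -7.5 0.9 -0.1 -0.2 -9.3 0.9; 13.9 -5.3 0.8 -0.1 -0.2 -9.3 0.9; 14.5 -3.0 0.7 -0.1 -0.2 -9.3 0.9; 14.8 -0.6 0.7 -0.1 -0.2 -9.3 0.9; 14.7 1.8 0.7 -0.1 -0.2 -9.3 0.9
```

Both cameras agree: the bubble is about 4.2 mm towards −y, which means about 2.5 rad (143°) clockwise.

Request:
arm_command(
  commands="-1.4 -14.7 0 -0.1 -0.2 -9.3 0.9; 1 -14.8 0 -0.1 -0.2 -9.3 0.9; 3.4 -14.4 0 -0.1 -0.2 -9.3 0.9; 5.7 -13.7 0 -0.1 -0.2 -9.3 0.9; 7.8 -12.6 0 -0.1 -0.2 -9.3 0.9; 9.8 -11.2 0 -0.1 -0.2 -9.3 0.9; 11.4 -9.4 0 -0.1 -0.2 -9.3 0.9; 12.8 -7.5 0 -0.1 -0.2 -9.3 0.9; 14 -5.3 0 -0.1 -0.2 -9.3 0.9; 14.5 -3 0 -0.1 -0.2 -9.3 0.9; 14.8 -0.6 0 -0.1 -0.2 -9.3 0.9; 14.7 1.8 0 -0.1 -0.2 -9.3 0.9",
)

```text
time: 13.02
tool_pos: [0.5434, 0.2153, 0.1627]
ee_rot: [-3.134, 0.001, -2.523]
wrist_force: [1.3, -0.5, 1.0]
width: 0.0846
```

```bash
python3 -c "
from h import *
state();plan([.5465,.2205,.12],np.radians(212),hand=0.9)
t=snapshot('top');p=snapshot('scene')
print(find(p,'hex_head'),proj(p,[.5465,.2205,.088]),find(t,'hex_head'),proj(t,[.5465,.2205,.088]))
"
```

```text
{'time': 13.025, 'tool_pos': [0.5434, 0.2153, 0.1627], 'ee_rot': [-3.1343, 0.0013, -2.5234], 'wrist_force': [1.2828, -0.4721, 1.0217], 'width': 0.0846}
dist [ 0.0031  0.0052 -0.0427] turn deg [-0.4  0.1  3.4] t 13.025 1
-5.5 2.8 42.7 -0.4 0.1 3.4 0.9
[(0.5, array([382.3, 187.4]))] [379.64271322 187.80143807] [(0.55, array([255.9, 187.5])), (0.32, array([320.2, 179.8]))] [255.11296909 190.41190555]
```

Request:
arm_command(
  commands="-5.5 3 40 -0.4 0 3.4 0.9; 0 0 0 0 0 0 0.9; 0 0 0 0 0 0 0.9",
)

```text
time: 13.6
tool_pos: [0.5499, 0.2217, 0.1243]
ee_rot: [-3.14, 0.006, -2.597]
wrist_force: [0.3, 1.3, 0.4]
width: 0.0846
```

```bash
python3 -c "
from h import *
state();plan([.547,.2215,.072],np.radians(212),hand=0.9)
p=snapshot('scene');c=proj(p,[.5456,.2196,.1]);u,v=map(int,c)
i=cv2.resize(p['img'][v-35:v+35,u-35:u+35],(560,560),interpolation=cv2.INTER_CUBIC)
for X in([.5456,.2196,.102],robot.get_obs()['tool_pos']):
  q=(proj(p,X)-[u-35,v-35])*8;cv2.circle(i,tuple(map(int,q)),3,(0,0,255),-1)
cv2.imwrite('pics/f1.png',i)
"
```

```text
{'time': 13.6, 'tool_pos': [0.5499, 0.2217, 0.1243], 'ee_rot': [-3.14, 0.0062, -2.5968], 'wrist_force': [0.3124, 1.3226, 0.4171], 'width': 0.0846}
dist [-0.0029 -0.0002 -0.0523] turn deg [-0.1  0.4 -0.8] t 13.6 1
2.9 1.4 52.3 -0.1 0.4 -0.8 0.9
```

View pics/f1.png

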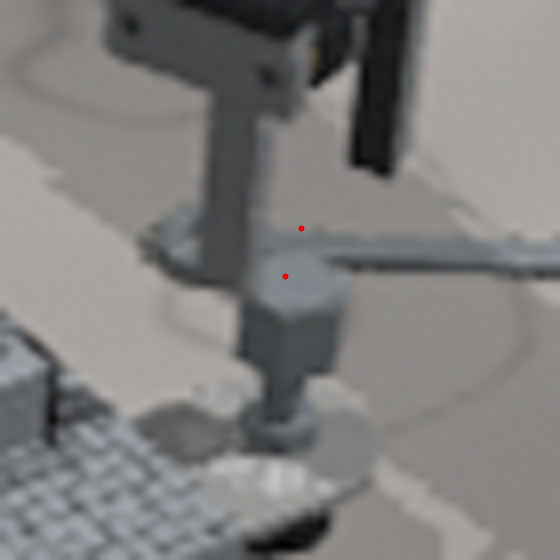

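Request:
arm_command(
  commands="3 1.5 28 0 0.4 -0.8 0.9; 0 0 22 0 0 0 0.9; 0 0 1 0 0 0 0.6; 0 0 0 0 0 0 0.5; 0 0 0 0 0 0 0.5",
)

```text
time: 14.28
tool_pos: [0.5515, 0.2225, 0.0804]
ee_rot: [-3.136, 0.011, -2.583]
wrist_force: [0.5, -0.7, -0.1]
width: 0.0582
```

```bash
python3 -c "
from h import *
state();plan([.547,.2215,.073],np.radians(212),hand=0.4)
"
```

```text
{'time': 14.275, 'tool_pos': [0.5515, 0.2225, 0.0804], 'ee_rot': [-3.1362, 0.011, -2.5826], 'wrist_force': [0.5414, -0.7322, -0.0512], 'width': 0.0582}
dist [-0.0045 -0.001  -0.0074] turn deg [-0.3  0.6  0. ] t 14.275 1
4.4 1.6 7.3 -0.3 0.6 0.0 0.4
```

Request:
arm_command(
  commands="5 1.5 9 -0.3 0.7 0 0.45; 0 0 0 0 0 0 0.45; 0 0 0 0 0 0 0.42",
)

```text
time: 14.65
tool_pos: [0.5471, 0.2213, 0.0724]
ee_rot: [-3.141, 0.001, -2.583]
wrist_force: [0.0, -0.3, 0.0]
width: 0.04
```

```bash
python3 -c "
from h import *
state();plan([.547,.2215,.073],np.radians(212),hand=0.4)
"
```

```text
{'time': 14.65, 'tool_pos': [0.5471, 0.2213, 0.0724], 'ee_rot': [-3.141, 0.0006, -2.5827], 'wrist_force': [0.0443, -0.3062, 0.0014], 'width': 0.04}
dist [-0.0001  0.0002  0.0006] turn deg [-0.  0.  0.] t 14.65 1
-0.1 0.2 -0.6 -0.0 0.0 0.0 0.4
```

Request:
arm_command(
  commands="0 0 0 0 0 0 0.3; 0 0 0 0 0 0 0; 0 0 0 0 0 0 0",
)

```text
time: 15.02
tool_pos: [0.5474, 0.2205, 0.0722]
ee_rot: [-3.14, 0.0, -2.583]
wrist_force: [0.3, -0.3, 0.5]
width: 0.0353
```

```bash
python3 -c "
from h import *
state();o=robot.get_obs();print(o['wrist_torque'],o['joint_positions'])
"
```

```text
{'time': 15.025, 'tool_pos': [0.5474, 0.2205, 0.0722], 'ee_rot': [-3.14, 0.0003, -2.5835], 'wrist_force': [0.3235, -0.255, 0.5083], 'width': 0.0353}
[ 0.01341458 -0.05191784 -0.03613037] [ 2.87834179e-01  2.36542193e-01  1.46752979e+00 -1.51894596e-03
  1.43680931e+00 -1.84089150e+00]
```

Request:
arm_command(
  commands="0 0 0 0 0 0 0; 0 0 0 0 0 0 0; 0 0 0 0 0 4 0; 0 0 0 0 0 7 0; 0 0 0 0 0 8 0; 0 0 0 0 0 8 0",
)

```text
time: 15.78
tool_pos: [0.5471, 0.2214, 0.0722]
ee_rot: [-3.141, 0.001, -3.067]
wrist_force: [-0.0, 0.1, -0.3]
width: 0.0352
```

```bash
python3 -c "
from h import *
state();o=robot.get_obs();print(o['wrist_torque'])
"
```

```text
{'time': 15.775, 'tool_pos': [0.5471, 0.2214, 0.0722], 'ee_rot': [-3.1413, 0.001, -3.067], 'wrist_force': [-0.0426, 0.0685, -0.3288], 'width': 0.0352}
[-0.00166835 -0.10320379  0.10360559]
```

Request:
arm_command(
  commands="0 0 0 0 0 9 0; 0 0 0 0 0 9 0; 0 0 0 0 0 9 0; 0 0 0 0 0 9 0; 0 0 0 0 0 9 0; 0 0 0 0 0 9 0; 0 0 0 0 0 9 0; 0 0 0 0 0 9 0; 0 0 0 0 0 9 0; 0 0 0 0 0 9 0; 0 0 0 0 0 9 0; 0 0 0 0 0 5 0",
)

```text
time: 17.27
tool_pos: [0.5501, 0.2255, 0.0721]
ee_rot: [3.134, -0.006, 1.349]
wrist_force: [2.3, -1.5, -0.7]
width: 0.0338
```

```bash
cat > b.py <<'E'
from h import *
state();print(np.round(robot.get_obs()['wrist_torque'],3))
S=[];T=[]
for k in range(4):
  t=snapshot('top');p=snapshot('scene');S.append(p['img'].astype(float));T.append(t['img'].astype(float))
I=np.mean(S,0).astype(np.uint8);J=np.mean(T,0).astype(np.uint8)
cv2.imwrite('pics/s2.png',I);cv2.imwrite('pics/t2.png',J)
for f,q in((I,p),(J,t)):
  u,o=bubble(f,q)
  b=o[...,0].max(0);g=o[...,1].mean(0);r=(o[...,0]/(o[...,1]+1)).max(0)
  print(np.c_[u,b,g,r*100].astype(int)[::2].T)
  w=np.where(abs(u)<15,np.clip(r-.75,0,None),0);print('bubble centroid',(w*u).sum()/w.sum())
E
python3 b.py
```

```text
{'time': 17.275, 'tool_pos': [0.5501, 0.2255, 0.0721], 'ee_rot': [3.1338, -0.0061, 1.3489], 'wrist_force': [2.274, -1.4949, -0.7036], 'width': 0.0338}
[-0.291  0.236  0.112]
[[-26 -24 -22 -20 -18 -16 -14 -12 -10  -8  -6  -4  -2   0   2   4   6   8
   10  12  14  16  18  20  22  24  26]
 [165 163 144 109  89  89  89  89  84  84  87  95 126 146 162 179 173 135
   98  90  88  82  82  83  79  72  60]
 [157 153 136 112 112 128 139 143 143 138 131 125 131 145 155 163 160 145
  128 124 131 141 145 147 139 113  82]
 [103 104 103  99  82  69  65  64  62  63  67  76  93  95  95  97  95  86
   73  71  66  60  59  60  60  62  68]]
bubble centroid 2.5490885444175313
[[-26 -24 -22 -20 -18 -16 -14 -12 -10  -8  -6  -4  -2   0   2   4   6   8
   10  12  14  16  18  20  22  24  26]
 [116 116  91  54  46  50  46  44  51  53  51  54  94 114 117 115  79  53
   56  49  46  44  45  49  54  55  51]
 [109 108  78  44  63  82  88  86  88  87  81  69  91 102 100  99  92  82
   68  78  86  86  86  87  87  84  51]
 [104 104 103  94  75  63  57  55  60  62  67  78  86  93  94  94  75  65
   73  69  61  57  56  59  62  67  94]]
bubble centroid 1.4043798466535398
```

Request:
arm_command(
  commands="-1.5 -1 0 0.3 0.2 8 0; -1.5 -1 0 0.2 0.2 8 0; 0 0 0 0 0 7 0; 0 0 0 0 0 0 0",
)

```text
time: 18.18
tool_pos: [0.5515, 0.2248, 0.0722]
ee_rot: [3.14, -0.022, 0.944]
wrist_force: [0.8, 0.2, -0.7]
width: 0.0337
```

```bash
python3 b.py
```

```text
{'time': 18.175, 'tool_pos': [0.5515, 0.2248, 0.0722], 'ee_rot': [3.1402, -0.0219, 0.9441], 'wrist_force': [0.7846, 0.1889, -0.6995], 'width': 0.0337}
[-0.427 -0.166 -0.085]
[[-26 -24 -22 -20 -18 -16 -14 -12 -10  -8  -6  -4  -2   0   2   4   6   8
   10  12  14  16  18  20  22  24  26]
 [163 163 143 109  89  88  87  88  85  84  85  88 106 131 156 176 175 142
  104  86  80  82  81  83  74  63  60]
 [156 152 135 112 112 128 138 143 143 139 132 123 125 140 153 163 162 149
  131 125 131 140 145 146 137 112  81]
 [103 104 104  99  82  69  64  63  62  63  65  70  85  90  93  96  95  89
   78  69  62  60  58  55  53  57  70]]
bubble centroid 3.5550405262183826
[[-26 -24 -22 -20 -18 -16 -14 -12 -10  -8  -6  -4  -2   0   2   4   6   8
   10  12  14  16  18  20  22  24  26]
 [116 116  90  53  46  50  46  44  51  53  51  50  82 104 118 116 100  74
   54  49  45  44  44  49  53  54  51]
 [109 108  77  42  63  82  88  86  87  87  84  76  86  95 100  99  98  89
   68  77  86  86  86  86  87  83  51]
 [104 104 103  94  76  63  57  55  60  62  66  72  80  92  94  94  87  75
   72  68  61  58  57  59  62  67  94]]
bubble centroid 2.524928947320449
```

Request:
arm_command(
  commands="0 0 0 0 0 0 0.5; 0 0 0 0 0 0 0.8; 0 0 0 0 0 0 0.8; 0 0 0 0 0 0 0.8; 0 0 0 0 0 0 0.8; 0 0 -15 0 0 0 0.8; 0 0 -40 0 0 0 0.8; 0 0 -40 0 0 0 0.8; 0 0 -5 0 0 0 0.8; 0 0 0 0 0 0 0.8; 0 0 0 0 0 0 0.5; 0 0 0 0 0 0 0.3",
)

```text
time: 20.08
tool_pos: [0.5471, 0.2236, 0.1738]
ee_rot: [-3.135, -0.018, 0.944]
wrist_force: [-0.1, 0.4, 0.2]
width: 0.0586
```

```bash
python3 b.py; python3 -c "
from h import *
I=cv2.imread('pics/s2.png');J=cv2.imread('pics/t2.png')
cr=lambda im,u,v,w:cv2.convertScaleAbs(cv2.resize(im[v-w:v+w,u-w:u+w],(400,400),interpolation=cv2.INTER_CUBIC),alpha=1.3)
cv2.imwrite('pics/g1.png',np.hstack([cr(I,322,202,16),cr(J,320,177,16)]))"
```

```text
{'time': 20.075, 'tool_pos': [0.5471, 0.2236, 0.1738], 'ee_rot': [-3.1353, -0.0183, 0.944], 'wrist_force': [-0.1346, 0.4286, 0.2157], 'width': 0.0586}
[-0.103  0.171  0.075]
[[-26 -24 -22 -20 -18 -16 -14 -12 -10  -8  -6  -4  -2   0   2   4   6   8
   10  12  14  16  18  20  22  24  26]
 [161 161 141 104  80  78  79  79  77  81  82  79  88 117 144 171 173 141
   96  76  72  69  73  81  72  66  55]
 [154 150 134 110 108 125 137 140 140 137 129 118 118 133 149 160 160 146
  126 120 126 135 140 143 134 108  77]
 [103 104 104  99  79  65  61  59  58  62  64  67  80  89  93  96  96  92
   79  67  59  55  56  57  58  61  70]]
bubble centroid 4.154433942516026
[[-26 -24 -22 -20 -18 -16 -14 -12 -10  -8  -6  -4  -2   0   2   4   6   8
   10  12  14  16  18  20  22  24  26]
 [119 118  92  54  48  52  48  45  52  55  53  49  71  94 121 119 104  77
   56  50  47  46  47  51  55  56  53]
 [112 110  78  43  65  84  90  88  89  89  86  78  84  93 102 102 101  92
   67  78  88  89  85  84  83  78  47]
 [104 105 103  93  75  64  57  54  60  62  66  73  72  87  94  94  88  78
   72  68  61  58  57  60  62  67  94]]
bubble centroid 3.159652079964488
```

View pics/g1.png

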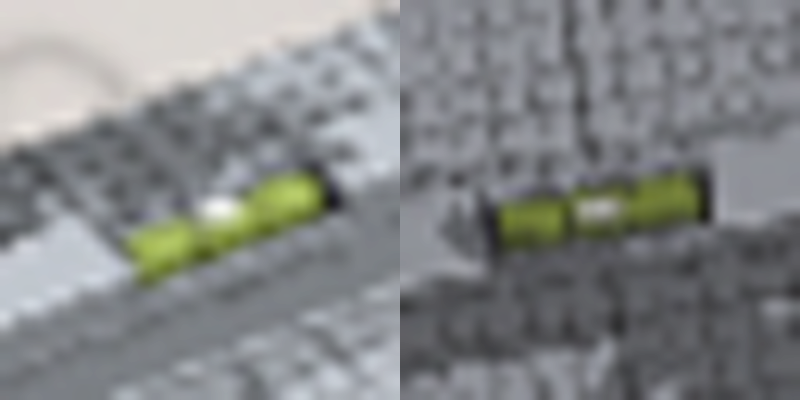

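The bubble is centred between the lines: in the top crop the bubble spans 577–622 and the lines are at 568 and 632. Next, close the fingers and move over the level.

```bash
python3 -c "
from h import *
plan([.5817,.040,.15],.18,hand=0,n=6)"
```

```text
dist [ 0.0338 -0.1838 -0.0255] turn deg [-0.7 -1.  43.8] t 20.475 6
-21.6 22.6 3.7 -0.1 -0.2 7.3 0; -18.5 25.1 3.8 -0.1 -0.2 7.3 0; -15.2 27.2 3.9 -0.1 -0.2 7.3 0; -11.6 29.0 4.0 -0.1 -0.2 7.3 0; -7.8 30.2 4.1 -0.1 -0.2 7.3 0; -3.9 30.9 4.2 -0.1 -0.2 7.3 0
```

Request:
arm_command(
  commands="-22 23 0 -0.1 -0.2 7.3 0; -18.5 25 0 -0.1 -0.2 7.3 0; -15 27 2 -0.1 -0.2 7.3 0; -11.6 29 4 -0.1 -0.2 7.3 0; -8 30 4 -0.1 -0.2 7.3 0; -4 31 4 -0.1 -0.2 7.3 0; 0 0 0 0 0 0 0; 0 0 0 0 0 0 0",
)

```text
time: 21.48
tool_pos: [0.5811, 0.0353, 0.1604]
ee_rot: [-3.141, 0.001, 0.158]
wrist_force: [-1.2, 0.4, -0.1]
width: 0.0004
```

```bash
python3 -c "
from h import *
state();plan([.5817,.040,.125],.18,hand=0)"
```

```text
{'time': 21.475, 'tool_pos': [0.5811, 0.0353, 0.1604], 'ee_rot': [-3.1405, 0.001, 0.1582], 'wrist_force': [-1.2113, 0.4219, -0.0937], 'width': 0.0004}
dist [ 0.0006  0.0047 -0.0354] turn deg [-0.1  0.1 -1.3] t 21.475 1
1.3 -4.5 35.4 -0.1 0.1 -1.3 0
```

Request:
arm_command(
  commands="1 -4 20 0 0 -1 0; 0 0 13 0 0 0 0; 0 0 0 0 0 0 0",
)

```text
time: 21.85
tool_pos: [0.5817, 0.0424, 0.1278]
ee_rot: [-3.14, -0.001, 0.182]
wrist_force: [0.3, 0.0, -0.5]
width: 0.0002
```

```bash
python3 -c "
from h import *
state();plan([.5817,.040,.1175],.18,hand=0)"
```

```text
{'time': 21.85, 'tool_pos': [0.5817, 0.0424, 0.1278], 'ee_rot': [-3.1401, -0.0014, 0.1815], 'wrist_force': [0.287, 0.0436, -0.4549], 'width': 0.0002}
dist [-0.     -0.0024 -0.0103] turn deg [-0.1 -0.1  0.1] t 21.85 1
-0.5 2.3 10.3 -0.1 -0.1 0.1 0
```

Request:
arm_command(
  commands="0 2 8 0 0 0 0; 0 0 1 0 0 0 0; 0 0 1 0 0 0 0",
)

```text
time: 22.22
tool_pos: [0.5829, 0.0407, 0.1187]
ee_rot: [-3.141, -0.004, 0.182]
wrist_force: [0.1, 0.4, -0.4]
width: 0.0002
```

```bash
python3 -c "
from h import *
state()"
```

```text
{'time': 22.225, 'tool_pos': [0.5829, 0.0407, 0.1187], 'ee_rot': [-3.1406, -0.004, 0.1824], 'wrist_force': [0.0545, 0.4119, -0.3687], 'width': 0.0002}
```

Request:
arm_command(
  commands="-1 0 1 0 0 0 0; 0 0 1 0 0 0 0; 0 0 0.5 0 0 0 0",
)

```text
time: 22.6
tool_pos: [0.5826, 0.0406, 0.1183]
ee_rot: [-3.141, -0.007, 0.182]
wrist_force: [-1.1, -0.5, 1.7]
width: 0.0003
```

```bash
python3 -c "
from h import *
state()"
```

```text
{'time': 22.6, 'tool_pos': [0.5826, 0.0406, 0.1183], 'ee_rot': [-3.1407, -0.0068, 0.1822], 'wrist_force': [-1.0786, -0.4555, 1.7023], 'width': 0.0003}
```

Request:
arm_command(
  commands="0 0 1.5 0 0 0 0; 0 0 1.5 0 0 0 0",
)

```text
time: 22.85
tool_pos: [0.5827, 0.0406, 0.1182]
ee_rot: [-3.141, -0.008, 0.182]
wrist_force: [-2.6, 0.1, 7.4]
width: 0.0001
```

```bash
python3 -c "
from h import *
state()
for k in range(3): snapshot('top')
state()"
```

```text
{'time': 22.85, 'tool_pos': [0.5827, 0.0406, 0.1182], 'ee_rot': [-3.1411, -0.0084, 0.1823], 'wrist_force': [-2.604, 0.1279, 7.4109], 'width': 0.0001}
{'time': 23.0, 'tool_pos': [0.5827, 0.0406, 0.1182], 'ee_rot': [-3.1411, -0.0085, 0.1823], 'wrist_force': [-3.0039, 0.0532, 6.975], 'width': 0.0007}
```

Request:
arm_command(
  commands="-0.4 0 2.3 0 0 0 0; -0.4 0 2.3 0 0 0 0; -0.4 0 2.3 0 0 0 0",
)

```text
time: 23.38
tool_pos: [0.5827, 0.0406, 0.1182]
ee_rot: [3.141, -0.015, 0.183]
wrist_force: [-3.1, -0.3, 9.4]
width: 0.0007
```

```bash
python3 b.py; python3 -c "
from h import *
state()
I=cv2.imread('pics/s2.png');J=cv2.imread('pics/t2.png')
cr=lambda im,u,v,w:cv2.convertScaleAbs(cv2.resize(im[v-w:v+w,u-w:u+w],(400,400),interpolation=cv2.INTER_CUBIC),alpha=1.3)
cv2.imwrite('pics/k1.png',np.hstack([cr(I,322,202,32),cr(J,320,177,32)]))"
```

```text
{'time': 23.375, 'tool_pos': [0.5827, 0.0406, 0.1182], 'ee_rot': [3.141, -0.0145, 0.1826], 'wrist_force': [-3.1471, -0.3035, 9.4322], 'width': 0.0007}
[-0.004  0.795  0.008]
[[-26 -24 -22 -20 -18 -16 -14 -12 -10  -8  -6  -4  -2   0   2   4   6   8
   10  12  14  16  18  20  22  24  26]
 [162 155 137 103  73  64  62  63  64  63  63  67  85  92  94  99 104  98
   78  85  97 103 100  96  82  69  57]
 [153 145 127  97  76  77  81  83  84  82  76  71  75  82  89  96  94  83
   77  85 100 110 118 126 123 102  75]
 [102 104 103 101  88  74  69  69  69  69  73  82  94  95  97 100 102 102
  103 104 103 103  96  90  76  67  70]]
bubble centroid 6.083500816708519
[[-26 -24 -22 -20 -18 -16 -14 -12 -10  -8  -6  -4  -2   0   2   4   6   8
   10  12  14  16  18  20  22  24  26]
 [ 33  33  32  32  32  31  31  31  31  31  31  31  31  32  33  33  33  33
   33  32  31  32  31  30  30  29  31]
 [ 31  31  30  30  30  29  29  30  30  29  29  29  30  30  30  30  30  30
   31  30  29  30  29  29  28  27  28]
 [ 98  96  97  99 101  99  99  99 100 100  98  99  99  99 100 103 100 102
   98  99  99  99  98  99  98 100  99]]
bubble centroid 0.05012570738517516
{'time': 23.775, 'tool_pos': [0.5827, 0.0406, 0.1182], 'ee_rot': [3.141, -0.0145, 0.1826], 'wrist_force': [-3.4695, -0.2104, 8.0213], 'width': 0.0}
```

View pics/k1.png

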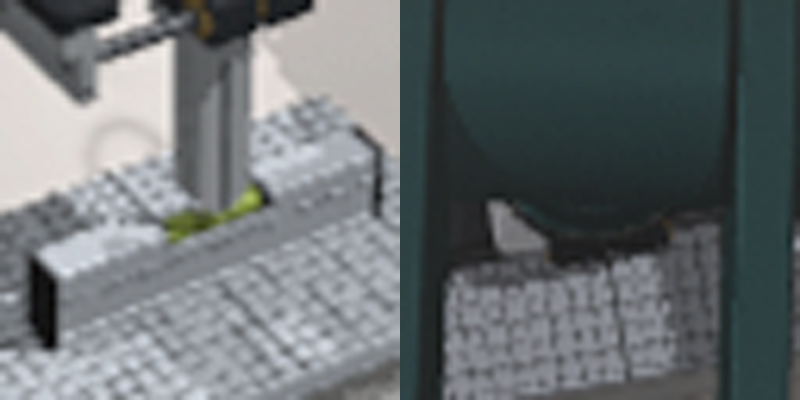

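Request:
arm_command(
  commands="-0.8 0 2.5 0 -0.5 0 0; -0.8 0 2.8 0 -0.4 0 0; -0.5 0 2.8 0 0 0 0",
)

```text
time: 24.15
tool_pos: [0.5828, 0.0407, 0.1182]
ee_rot: [3.14, -0.008, 0.183]
wrist_force: [-3.0, 0.3, 10.4]
width: 0.0008
```

```bash
python3 -c "
from h import *
state()
for k in range(5):
  snapshot('top'); state()"
```

```text
{'time': 24.15, 'tool_pos': [0.5828, 0.0407, 0.1182], 'ee_rot': [3.1397, -0.0075, 0.183], 'wrist_force': [-3.0368, 0.2726, 10.4476], 'width': 0.0008}
{'time': 24.2, 'tool_pos': [0.5827, 0.0406, 0.1182], 'ee_rot': [3.1397, -0.0077, 0.1829], 'wrist_force': [-3.2493, 0.0388, 10.2645], 'width': 0.0008}
{'time': 24.25, 'tool_pos': [0.5827, 0.0407, 0.1182], 'ee_rot': [3.1397, -0.0077, 0.183], 'wrist_force': [-2.8583, 0.6756, 9.6491], 'width': 0.0003}
{'time': 24.3, 'tool_pos': [0.5827, 0.0406, 0.1182], 'ee_rot': [3.1397, -0.0077, 0.1829], 'wrist_force': [-3.0187, 0.1409, 10.0496], 'width': 0.0001}
{'time': 24.35, 'tool_pos': [0.5827, 0.0406, 0.1182], 'ee_rot': [3.1397, -0.0077, 0.1829], 'wrist_force': [-2.8495, 0.5938, 9.7639], 'width': 0.0004}
{'time': 24.4, 'tool_pos': [0.5827, 0.0406, 0.1182], 'ee_rot': [3.1397, -0.0077, 0.1829], 'wrist_force': [-3.9911, 0.5131, 10.6468], 'width': 0.0008}
```

The push is steady at 10 N, but the fingers hide the bubble. I'll lift and press 40 mm towards −y instead, so that I can check the bubble under load.

Request:
arm_command(
  commands="0 0 -6 0 0 0 0; 0 0 -4 0 0 0 0; -1 20 0 0 -0.4 0 0; -1 20 0 0 0 0 0; 0 0 0 0 0 0 0; 0 0 3 0 0 0 0",
)

```text
time: 25.15
tool_pos: [0.5882, -0.0034, 0.1238]
ee_rot: [3.139, 0.002, 0.181]
wrist_force: [0.5, 0.7, -0.7]
width: 0.0004
```

```bash
python3 -c "
from h import *
state();plan([.588,.001,.1185],.18,hand=0)"
```

```text
{'time': 25.15, 'tool_pos': [0.5882, -0.0034, 0.1238], 'ee_rot': [3.1392, 0.0015, 0.1809], 'wrist_force': [0.4875, 0.6821, -0.6516], 'width': 0.0004}
dist [-0.0002  0.0044 -0.0053] turn deg [0.1 0.1 0.1] t 25.15 1
0.7 -4.4 5.3 0.1 0.1 0.1 0
```

Request:
arm_command(
  commands="-0.5 -4 4 0 0 0 0; -0.5 0 1 0 0 0 0; -0.5 0 1.2 0 0 0 0; -0.5 0 1.5 0 0 0 0",
)

```text
time: 25.65
tool_pos: [0.5862, 0.0012, 0.1182]
ee_rot: [3.138, -0.002, 0.183]
wrist_force: [-1.1, 0.7, 6.5]
width: 0.0002
```

```bash
python3 -c "
from h import *
state()"
```

```text
{'time': 25.65, 'tool_pos': [0.5862, 0.0012, 0.1182], 'ee_rot': [3.138, -0.0021, 0.1826], 'wrist_force': [-1.0545, 0.671, 6.5369], 'width': 0.0002}
```

Request:
arm_command(
  commands="0 0 2.2 0 -0.1 0 0; 0 0 2.5 0 -0.1 0 0; 0 0 2.5 0 0 0 0; 0 0 2.5 0 0 0 0",
)

```text
time: 26.15
tool_pos: [0.5864, 0.0012, 0.1182]
ee_rot: [3.134, -0.004, 0.184]
wrist_force: [-4.2, 0.7, 8.8]
width: 0.0004
```

```bash
python3 b.py; python3 -c "
from h import *
for k in range(6):snapshot('top')
for k in range(4):
  p=snapshot('scene');state()
cr=lambda im,u,v,w:cv2.convertScaleAbs(cv2.resize(im[v-w:v+w,u-w:u+w],(560,560),interpolation=cv2.INTER_CUBIC),alpha=1.3)
cv2.imwrite('pics/m1.png',cr(p['img'],322,202,25))"; python3 b.py|tail -12
```

```text
{'time': 26.15, 'tool_pos': [0.5864, 0.0012, 0.1182], 'ee_rot': [3.1337, -0.0038, 0.1844], 'wrist_force': [-4.1764, 0.7319, 8.8], 'width': 0.0004}
[-0.102  0.909 -0.037]
[[-26 -24 -22 -20 -18 -16 -14 -12 -10  -8  -6  -4  -2   0   2   4   6   8
   10  12  14  16  18  20  22  24  26]
 [146 138 123  99  86  83  83  84  81  81  84  85  91 114 138 162 168 146
  116  95  85  80  80  81  79  72  59]
 [123 124 114 100 102 117 127 131 131 128 122 113 114 128 143 155 157 143
  124 115 121 129 133 137 134 114  83]
 [103 104 103 100  84  72  67  67  66  66  68  73  83  88  92  96  97  93
   86  78  70  62  61  63  63  63  69]]
bubble centroid 4.56232538229454
[[-26 -24 -22 -20 -18 -16 -14 -12 -10  -8  -6  -4  -2   0   2   4   6   8
   10  12  14  16  18  20  22  24  26]
 [ 28  30  33  34  40  41  42  40  41  66  89  90  85  89  89  68  41  29
   31  32  32  32  32  31  30  31  39]
 [ 27  27  29  31  35  38  39  35  35  44  64  80  82  82  85  61  38  27
   29  30  30  30  29  29  29  29  35]
 [ 99  99  99  99 100 100 100  98  99 100 100 101 102 102 102 102 103 102
  102 102 102 103 103 102 100 1
[... 578 characters left out ...]
44], 'wrist_force': [-4.0002, -0.2437, 8.8916], 'width': 0.0004}
 [103 103 103  99  84  71  67  67  66  65  68  73  83  88  92  96  96  92
   85  77  69  62  62  63  63  63  69]]
bubble centroid 4.503278656630956
[[-26 -24 -22 -20 -18 -16 -14 -12 -10  -8  -6  -4  -2   0   2   4   6   8
   10  12  14  16  18  20  22  24  26]
 [ 29  30  33  34  40  41  42  39  42  65  89  91  86  89  89  68  40  29
   31  31  31  32  31  30  30  31  39]
 [ 27  27  28  31  35  39  39  36  35  44  64  81  82  81  84  61  37  27
   29  29  30  30  30  29  28  30  35]
 [ 99 100  99  98  99  99  99  97  98 100 101 101 102 101 102 102 102 103
  103 103 102 102 101 100 100 100 100]]
bubble centroid 0.5160936901007064
```

View pics/m1.png

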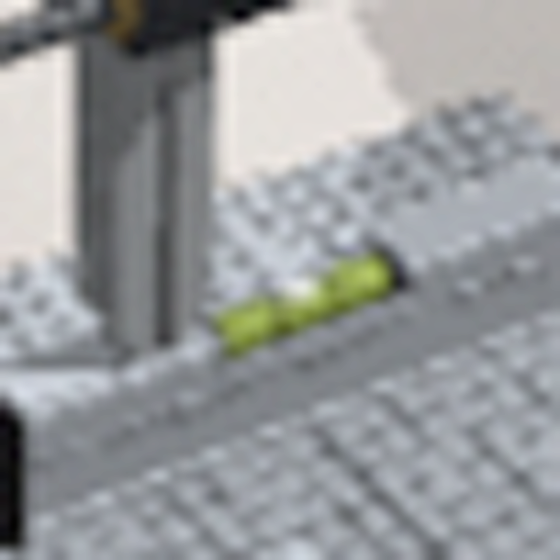

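The bubble stays between its lines under a steady push of about 9 N: it is at (300,290), with the dark lines symmetric on either side. Handing in now.

```bash
python3 -c "
from h import *
robot.close_job();state()"
```

```text
the job is handed in; nothing more can be done
the job is handed in; nothing more can be done
```

The job is handed in at about 27.5 s, with the arm still pressing on the level; no verdict was reported.

- **Placing:** I laid the smaller level along the bed plate, within about 5 mm of its middle, and let go. Both cameras then showed the bubble about 4.2 mm off centre towards −y.
- **Jack foot:** I turned the hexagonal head about 2.75 rad clockwise and let go. The bubble came to rest within about 0.5 mm of the middle of its lines in both views.
- **Pressing:** I first pressed at the level's centre with about 10 N, but the fingers hid the bubble. I lifted off and pressed again about 40 mm towards −y, where the vial stays visible.
- **Last checks:** The push was a steady 9 N or so, which with the level's weight puts about 13 N on the plate. A sideways force of 3 to 4 N remained along −x. The scene camera showed the bubble still between the lines; the top camera was blocked by the arm, so only one view backs this final reading.
- **Other things:** I did not check the bystanders again at the end. The arm stayed well above them, and the wrist force gave no sign of an unwanted touch.

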